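Set the screw clamp's dial to the marked scale line

TASK

Tighten the screw clamp: push its steel turning bar round clockwise (seen from above) with the fingertips, gently and without gripping it, until the black index line on the brass dial lines up with the long scale line on the pointed lug of the ring around it. Do not turn well past that line, or the granite sample may crack. Then draw the fingers clear, and leave the mug, the mallet and the two loose thumb wheels where they are.

Things in the scene. Friction and masses are not known exactly. Their poses are not given: they have to be found in the camera images.
- clamp: Fixed cast iron C-clamp, foot 200 x 130 mm, gripping a granite puck (80 mm across). Origin on the shelf, right below the dial's vertical axis; z up. Heights above the shelf: frame top 135 mm, aluminium scale ring (196 mm across) top 145, brass dial (144 mm across) top 158, centre of turning bar 185. Never press or squeeze it, its dial or bar with over 25 N.
- dial (a joint): Turn of the brass dial with its bar and screw, rad; grows clockwise seen from above, range 0 to 3.6. It does not rise or sink. Stiff: takes about 0.14 N m (2.5 N at 56 mm from the axis) to turn, and stays where it is left. Starts 0.6 to 2.0 rad short of the target line; clockwise is always the way to it.
- dial_axis (a point): Point on the dial's vertical axis at the height of the turning bar's centre line (185 mm above the shelf). The steel hub here is 26 mm across and its top is 195 mm above the shelf.
- bar_end_a (a point): Centre of one end face of the steel turning bar: a straight round bar 12 mm thick and 160 mm long, level, passing through the hub at right angles to the index line; 21 mm of free space between bar and dial top. This end lies 80 mm from the axis, a quarter turn anticlockwise (from above) of the index line.
- bar_end_b (a point): Centre of the bar's other end face, 80 mm from the axis, a quarter turn clockwise of the index line.
- index_mark (a point): Outer end of the index line: the only black line on the brass dial's top, 6 mm wide, radial; this point is on the dial's rim, 72 mm from the axis, 158 mm above the shelf. It goes round with the dial.
- target_line (a point): Point 72 mm from the axis in line with the target line, 145 mm above the shelf; its x points outward along the line, y anticlockwise, z up. Target: the one long black line (6 mm wide) on the fixed ring, from the dial's rim out onto a pointed lug that reaches 132 mm from the axis, no higher than the ring's top. The short lines are 30 degrees apart. The ring is locked.
- mug: Blue enamel mug, loose, 82 mm across and 82 mm high, handle to its own +y; origin centre of its underside. Not to be moved.
- mallet: Boxwood mallet lying on the shelf, loose; head 64 mm thick and 110 mm long along its own y, handle 24 mm thick reaching 245 mm to its own -x; origin under the head's centre. Not to be moved.
- wheel_a: Loose brass thumb wheel lying flat, 42 mm across, 19 mm high with its hub; origin centre of its underside. Not to be moved.
- wheel_b: Another loose thumb wheel just like wheel_a. Not to be moved.
Not all that is in view belongs to the job. What is meant by the clamp is not green or orange, and is the larger of those in its own colour.

How it is judged:
At the end, for the whole second after the job is handed in: The index mark is within 5 mm of the target line along the dial's rim (about 4 degrees), the dial is at rest, and the mug, the mallet and both thumb wheels are within 15 mm of where they began (horizontal distance between index_mark and target_line below 0.005 m and velocity of joint dial between -0.02 and 0.02 rad/s and not (distance of mug from where it was at the start of the episode above 0.015 m) and not (distance of mallet from where it was at the start of the episode above 0.015 m) and not (distance of wheel_a from where it was at the start of the episode above 0.015 m) and not (distance of wheel_b from where it was at the start of the episode above 0.015 m)); the robot touches nothing.
It fails at once if the dial is turned more than 14 mm (about 11 degrees) past the target line (y of index_mark in the frame of target_line below -0.014 m).
It fails at once if the fingers pinch, squeeze or force the clamp, its dial or its bar with more than 25 N (contact force between the fingers and clamp above 25 N).
It fails at once if the mug, the mallet or a thumb wheel is lifted, carried or pushed more than 15 mm (distance of any of mug, mallet, wheel_a, wheel_b from where it was at the start of the episode above 0.015 m).
It also fails if it takes over 48 s, if anything falls off the work surface, if the arm or the gripper's body presses on something with over 40 N, if the wrist force passes 120 N, or if a joint passes its speed limit or range.

ROBOT

A 6-joint arm with a two-finger parallel gripper is mounted at the origin on the work surface. World frame = base frame: x ahead of the robot, y to its left, z up, the work surface at z = 0. Lengths are in m, angles in rad, forces in N, time in s.
With the tool pointing down it reaches from about 0.35 to 0.775 m from the base axis. Payload 7.3 kg.
Tool frame: the origin (TCP) lies at the very end of the fingers, on their centre line; the grasp point (between the pads) lies 19 mm behind it (manip.grip_depth is the y of the grasp point in the tool frame, in m); y points along the fingers, z is the direction in which the jaws open and shut, and the axes are right-handed (so a half turn about y gives the same grasp; the last joint's range is limited). The gripper opens to 92 mm and grips with 3 to 60 N. Pads are 19 mm wide; open, the fingers measure 130 mm over their backs; the gripper's body (75 mm by 190 mm) begins 47 mm behind the grasp point.
Start: joints at [-1.41, 0.342, 1.524, -0, 1.275, -0.146], TCP at [0.159, -0.5, 0.227] pointing down, gripper open.
Joint ranges: [-2.53, 2.53], [-0.77, 2.02], [0.04, 2.7], [-1, 4.14], [0.28, 2.66], [-3.11, 3.11]. Speed limits (rad/s): [2.57, 2.57, 3.14, 3.14, 3.14, 3.14].

INTERFACE

Orientations are given as a rotation vector (axis times angle).
In Python, from plant import get_state, eyes, job, manip gives the robot as it stands. The module is installed in compiled form; this text tells all that it offers.
- The arm moves only by the shell command python3 -m jog 'ROWS'. ROWS is text: rows parted by semicolons, each of 5 numbers parted by spaces: the closure, from -1 (fully open) to 1 (shut), so that 0 is half open, then the shift along the tool's x, y, z in cm, then the turn about the tool's y in degrees. In form: fingers x y z roll; .... A call has 1 to 10 rows; each row shifts and turns the commanded pose from where the row before left it, along the tool's axes as they then stand; what a row does not reach is not made up. A row lasts 1/12 s, in which the tool goes at most 41.7 mm and 7.16 degrees, less where a joint would pass 70% of its speed; a pose out of reach is approached as far as the arm can. A call is refused whole if a number of a shift passes 4.17 or a number of a turn 7.16, either way. A call with a gripper value outside its range is refused whole. The fingers move at their own pace and stop on an object; the grip force is fixed at half the most. Time passes only in rows, so rows that do not move let the fingers close. It gives the time, the measured TCP pose, the force and the opening at its end, in the units of the state.
- get_state(): the state, without advancing time (a new reading comes with each control period).
- eyes.read_camera(name): name is "side" or "top" or "wrist"; returns a dict with "image" (384x512x3 uint8, red, green, blue), "vertical_fov" (degrees; the focal length in pixels is half the picture's height over the tangent of half this angle, whatever the lens; pixels are square), "cx", "cy" (the principal point, pixels), "xyz" and "orientation" of the camera in the world. Camera axes: x right, y down, z forward; pixel columns grow to the right and rows downward; lengths in m; the calibration is good to about 2 mm. A picture is of the moment at which its call begins. There is no depth.
- job.finish_job(): hands the job in, once; it reports no verdict.
The state is a dict: "time_s": time; "joint_positions": joint angles; "dq": joint speeds; "effort": joint torques, N m; "ee_pos": TCP position; "tool_rot": TCP orientation; "wrist_force": force on the tool from outside, world axes, zero at the start; "moment": the same for the moment, N m; "grip_width": finger opening in m.
Only numpy, scipy, OpenCV 4.12 (cv2) and the standard library are available. Lean on these libraries where they do the work, as an engineer would, in place of code of your own. Each camera call takes 0.05 s, during which the arm holds its last target.

## Working session

There is one attempt and no reset: what is moved stays moved. The work goes in short steps, Python scripts to look and compute and a shell command to move; the robot and the scene stay as the last step left them, time stands still between calls to the robot, and variables do not carry over. Pictures are saved under pics/ and viewed, and the job is handed in when it is done.

```bash
mkdir -p pics; cat > h.py <<'E'
import numpy as np,cv2
from scipy.spatial.transform import Rotation as R
from plant import get_state, eyes, job, manip
def shot(n,tag):
    c=eyes.read_camera(n); cv2.imwrite(f'pics/{tag}.png',c['image'][:,:,::-1]); np.save(f'pics/{tag}.npy',c,allow_pickle=True); return c
def load(tag): return np.load(f'pics/{tag}.npy',allow_pickle=True).item()
def Rm(o):
    o=np.array(o,float)
    return o if o.shape==(3,3) else (R.from_rotvec(o).as_matrix() if o.size==3 else R.from_quat(o).as_matrix())
def f(c): return c['image'].shape[0]/2/np.tan(np.radians(c['vertical_fov'])/2)
def ray(c,u,v):
    d=Rm(c['orientation'])@np.array([(u-c['cx'])/f(c),(v-c['cy'])/f(c),1]); return np.array(c['xyz']),d
def onz(c,u,v,z):
    o,d=ray(c,u,v); return o+d*(z-o[2])/d[2]
def proj(c,p):
    q=Rm(c['orientation']).T@(np.array(p)-c['xyz']); return f(c)*q[0]/q[2]+c['cx'],f(c)*q[1]/q[2]+c['cy']
E
python3 - <<'E'
from h import *
for n in('top','side','wrist'):
    c=shot(n,n+'0'); print(n,{k:c[k] for k in c if k!='image'})
s=get_state();print(s)
E
```

```text
top {'vertical_fov': 42.88451995279248, 'cx': 255.37912879208366, 'cy': 184.94357861300236, 'xyz': array([ 2.87300225e-01, -9.29873877e-04,  1.46153501e+00]), 'orientation': array([-2.11426328,  2.10889804, -0.22202125])}
side {'vertical_fov': 47.38993321815465, 'cx': 243.7326876075455, 'cy': 192.2284437398757, 'xyz': array([0.11645565, 0.7389424 , 1.05946018]), 'orientation': array([-0.79244768,  2.62508494, -1.03781885])}
wrist {'vertical_fov': 62.9842341554782, 'cx': 248.32511879600665, 'cy': 192.55334565224328, 'xyz': array([ 0.23837264, -0.47474461,  0.38400807]), 'orientation': array([ 2.32135943, -1.69963172, -0.27160511])}
{'time_s': 0.15, 'joint_positions': array([-1.41002760e+00,  3.42576509e-01,  1.52477978e+00, -1.45939191e-05,
        1.27542176e+00, -1.45999008e-01]), 'dq': array([-0.00072302,  0.0007709 , -0.00294584, -0.00156124,  0.00043178,
        0.00096603]), 'effort': array([ 2.28785400e-03, -4.31473660e+01, -2.44351262e+01,  7.18169147e-02,
        5.37436316e-02, -7.68842415e-05]), 'ee_pos': array([ 0.15850702, -0.50018054,  0.22620366]), 'tool_rot': array([-0.31790006,  2.05735025, -2.05488425]), 'wrist_force': array([-0.30579678,  0.00390875,  0.4385695 ]), 'moment': array([-0.0420831 ,  0.02446943, -0.04176583]), 'grip_width': 0.09189757887710813}
```

View pics/top0.png

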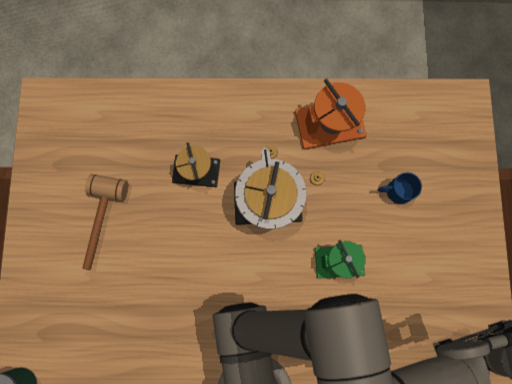

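View pics/side0.png

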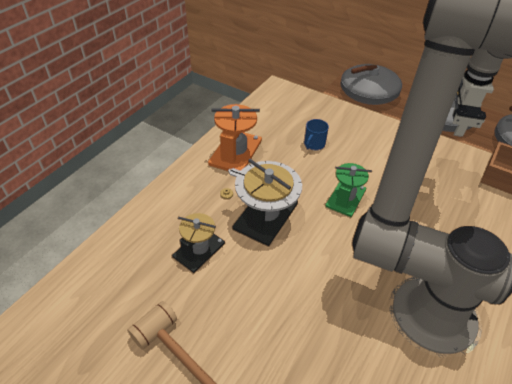

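The candidates are the large black clamp with the white ring at top (270,190), a small black one at (193,163), an orange one at (340,105) and a green one at (348,260). By the description I choose (270,190), and I'll check it in a close crop.

```bash
python3 - <<'E'
from h import *
c=load('top0'); im=c['image'][140:240,220:320,::-1]
cv2.imwrite('pics/crop0.png',cv2.resize(im,None,fx=6,fy=6,interpolation=cv2.INTER_CUBIC))
c=load('side0'); im=c['image'][150:250,215:315,::-1]
cv2.imwrite('pics/crop1.png',cv2.resize(im,None,fx=6,fy=6,interpolation=cv2.INTER_CUBIC))
c=load('top0');h=cv2.cvtColor(c['image'],cv2.COLOR_RGB2HSV)
print(h[200,262],h[175,258],h[222,270],h[160,270],h[195,295])
E
```

```text
[ 18 153 167] [ 18 153 163] [ 17  26 179] [ 12  25 175] [ 18 154 169]
```

View pics/crop0.png

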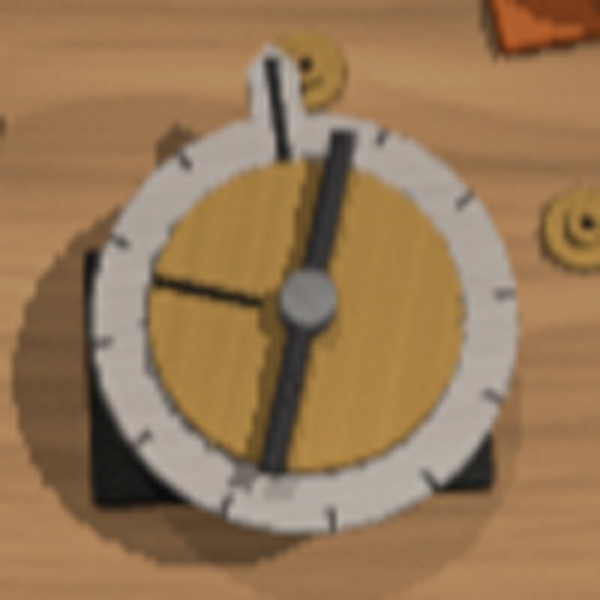

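View pics/crop1.png

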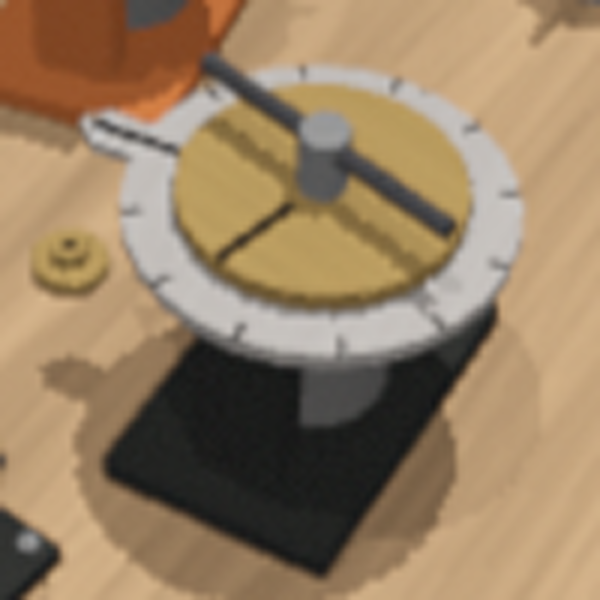

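The crop confirms it: this is the only black clamp with a scale ring. The index line ends at crop (153,280), the long line on the lug runs (285,158) to (271,58), the hub is at (308,297), and the bar ends are at (343,133) and (275,470). The loose wheels are at (310,70) and (585,225). Next I turn these into positions.

```bash
python3 - <<'E'
from h import *
T=load('top0');S=load('side0')
t=lambda x,y:((x+.5)/6-.5+220,(y+.5)/6-.5+140)
s=lambda x,y:((x+.5)/6-.5+215,(y+.5)/6-.5+150)
def tri(a,b):
    o1,d1=ray(T,*a);o2,d2=ray(S,*b);d1/=np.linalg.norm(d1);d2/=np.linalg.norm(d2)
    k=np.linalg.lstsq(np.c_[d1,-d2],o2-o1,rcond=None)[0];p,q=o1+k[0]*d1,o2+k[1]*d2
    return (p+q)/2,np.linalg.norm(p-q)
for n,a,b in[('hub',(308,297),(325,130)),('index',(153,280),(219,257)),('lugtip line',(271,58),(97,122)),('bar far',(343,133),(208,62)),('bar near',(275,468),(447,229))]:
    print(n,tri(t(*a),s(*b)))
hub=onz(T,*t(308,297),.195)
# ring & dial ellipse centres via masks
im=T['image'];h=cv2.cvtColor(im,cv2.COLOR_RGB2HSV)
m=((h[...,1]<60)&(h[...,2]>140)).astype(np.uint8);m[:,:230]=0;m[:,310:]=0;m[:163]=0;m[235:]=0
cs,_=cv2.findContours(m,cv2.RETR_EXTERNAL,cv2.CHAIN_APPROX_NONE);c=max(cs,key=len)
P=np.array([onz(T,u,v,.145)[:2] for u,v in c[:,0]])
A=np.c_[2*P,np.ones(len(P))];x=np.linalg.lstsq(A,(P**2).sum(1),rcond=None)[0];print('ring c',x[:2],'R',np.sqrt(x[2]+x[:2]@x[:2]))
cen=x[:2]
print('hub',hub)
for C in(cen,hub[:2]):
    i=onz(T,*t(153,280),.158)[:2]-C;ti=onz(T,*t(285,158),.145)[:2]-C;to=onz(T,*t(271,58),.145)[:2]-C
    b1=onz(T,*t(343,133),.187)[:2];b2=onz(T,*t(275,468),.187)[:2]
    for n,v in(('i',i),('ti',ti),('to',to),('ba',b1-C),('bb',b2-C),('to-ti',to-ti)):print(n,v,np.linalg.norm(v),np.degrees(np.arctan2(v[1],v[0])))
for n,p in(('wa',(310,70)),('wb',(585,225))):print(n,onz(T,*t(*p),.015))
s=get_state();M=Rm(s['tool_rot']);print(M)
E
```

```text
hub (array([ 0.54519182, -0.04216418,  0.19693036]), np.float64(0.0018198698150517759))
index (array([0.55972233, 0.02676011, 0.16213507]), np.float64(0.0013943063265585106))
lugtip line (array([ 0.66745974, -0.02724999,  0.14897454]), np.float64(0.00027854836440471646))
bar far (array([ 0.62167223, -0.05847725,  0.18880306]), np.float64(0.0014072580667299239))
bar near (array([ 0.47061523, -0.02788392,  0.18534004]), np.float64(0.0010565876850065804))
ring c [ 0.54389684 -0.04281901] R 0.0871379936143317
hub [ 0.54470292 -0.04250883  0.195     ]
i [0.01601652 0.06943756] 0.07126081440869977 77.01128706273076
ti [0.07655913 0.00903786] 0.07709074828668137 6.732650283428409
to [0.12457766 0.01544155] 0.12553101608772566 7.065840146383562
ba [ 0.07756289 -0.01596881] 0.07918967363857561 -11.633620881730538
bb [-0.07403001  0.01481819] 0.07549848519335951 168.68099404306767
to-ti [0.04801853 0.00640368] 0.0484436456381598 7.5960660897903285
i [0.01521045 0.06912738] 0.07078101281032309 77.59066638378216
ti [0.07575306 0.00872768] 0.0762541693921718 6.572197177100985
to [0.12377159 0.01513136] 0.1246930851331236 6.9699554116140465
ba [ 0.07675682 -0.016279  ] 0.07846409668408931 -11.97416604393885
bb [-0.07483608  0.01450801] 0.07622940013130006 169.0285168956115
to-ti [0.04801853 0.00640368] 0.0484436456381598 7.5960660897903285
wa [ 0.69979275 -0.04993234  0.015     ]
wb [ 0.6188216  -0.18871075  0.015     ]
[[-9.53313355e-01 -2.03536974e-04  3.01982790e-01]
 [-3.01982817e-01  1.16787726e-03 -9.53312653e-01]
 [-1.58644460e-04 -9.99999297e-01 -1.17481766e-03]]
```

The centre from hub and ring agrees, at about (0.545,-0.042). The heights match the given ones (hub 0.197, bar 0.187, lug 0.149). The index is at 78° and the target at 7°, so about 71° clockwise is needed. I'll use the shut fingers as a flat poker against the near bar end from the -y side: raise first, then transit high.

```bash
python3 -m jog '1 0 -3.75 0 0; 1 0 -3.75 0 0; 1 -2.7 0 -1.9 0; 1 -2.7 0 -1.9 0; 1 -2.7 0 -1.9 0; 1 -2.7 0 -1.9 0; 1 -2.7 0 -1.9 0; 1 -2.7 0 -1.9 0; 1 -2.7 0 -1.9 0; 1 -2.7 0 -1.9 0'
python3 -m jog '1 -2.7 0 -1.9 0; 1 -2.7 0 -1.9 0; 1 -2.7 0 -1.9 0; 1 -2.7 0 -1.9 0; 1 -2.7 0 -1.9 0; 1 -2.7 0 -1.9 0; 1 0 0 0 7; 1 0 0 0 7; 1 0 0 0 7; 1 0 0 0 7'
python3 - <<'E'
from h import *
s=get_state();M=Rm(s['tool_rot']);print(s['ee_pos'],np.degrees(np.arctan2(M[1,0],M[0,0])),s['joint_positions'],s['grip_width'])
d=np.r_[.4808,-.0753,.168]-s['ee_pos'];print(M.T@d*100)
shot('wrist','w1');shot('top','t1')
E
```

```text
time_s: 0.98
ee_pos: [0.3191, -0.2888, 0.3016]
tool_rot: [-0.318, 2.056, -2.056]
wrist_force: [0.0, -0.8, 0.2]
grip_width: 0.0296
time_s: 1.82
ee_pos: [0.4386, -0.1323, 0.3014]
tool_rot: [-0.198, -2.123, 2.123]
wrist_force: [0.1, -0.1, -0.0]
grip_width: -0.0003
[ 0.43857504 -0.13231617  0.3013966 ] 169.2830582211028 [-4.60476124e-01  1.65762670e-01  1.55497753e+00 -1.35461999e-04
  1.42157004e+00  1.29738633e+00] -0.0002645611707923211
[-3.09828877 13.33782509 -6.38650796]
```

View pics/w1.png

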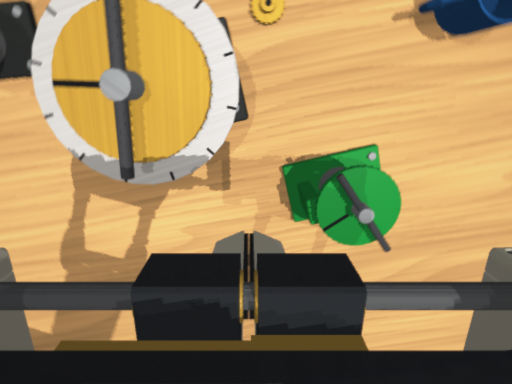

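View pics/t1.png

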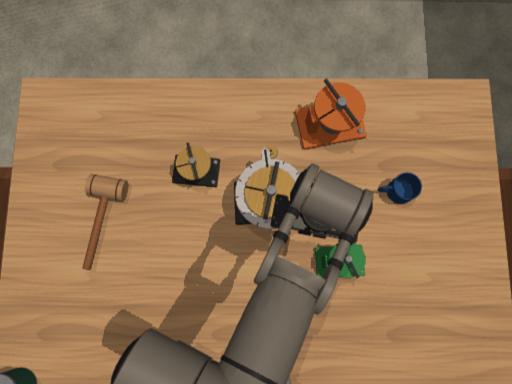

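The wrist view shows the fingers shut, with nothing below them but the dial area. Bar end b is at (127,178), and the green clamp on the right is clear. I move beside the bar end and lower, keeping the wrist joint's range in mind by rolling about 50° in all.

```bash
python3 -m jog '1 -1.5 0 -3.2 0; 1 -1.6 0 -3.2 0; 1 0 3.5 0 0; 1 0 3.5 0 0; 1 0 3.0 0 0; 1 0 2.0 0 0; 1 0 1.1 0 0; 1 0 0 0 0'
python3 - <<'E'
from h import *
s=get_state();M=Rm(s['tool_rot']);print(s['ee_pos'],np.degrees(np.arctan2(M[1,0],M[0,0])),s['wrist_force'])
shot('wrist','w2');shot('side','s2')
E
```

```text
time_s: 2.58
ee_pos: [0.479, -0.0749, 0.168]
tool_rot: [-0.184, -2.127, 2.124]
wrist_force: [-0.9, 0.3, -0.1]
grip_width: 0.0005
[ 0.47895235 -0.07494139  0.16801421] 169.79395020908092 [-0.94592977  0.32219941 -0.12887272]
```

View pics/w2.png

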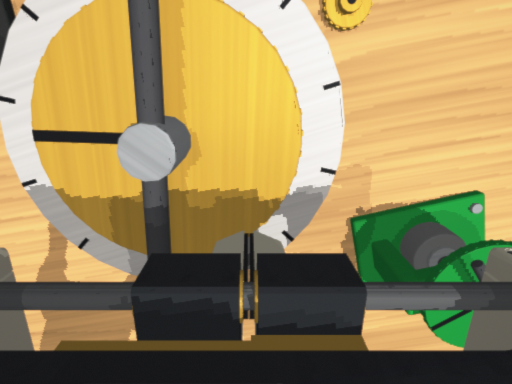

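View pics/s2.png

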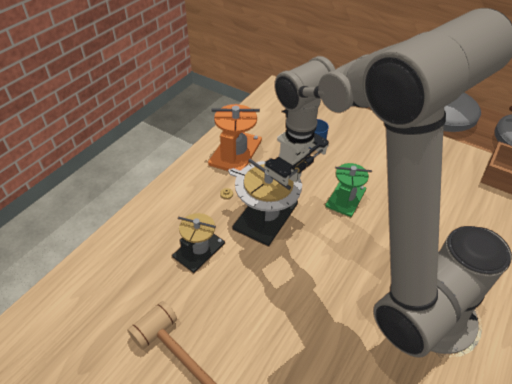

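The wrist view shows the bar (158,220) just left of the shut fingers (250,240), with the hub at (150,150). The fingertips are down beside the bar with no contact. Next I approach it slowly.

```bash
python3 -m jog '1 0 0 -0.5 0; 1 0 0 -0.5 0; 1 0 0 -0.5 0; 1 0 0 -0.5 0; 1 0 0 -0.3 0; 1 0 0 -0.3 0; 1 0 0 -0.3 0'
python3 - <<'E'
from h import *
s=get_state();print(s['ee_pos'],s['wrist_force'],s['moment'])
shot('wrist','w3')
E
```

```text
time_s: 3.27
ee_pos: [0.486, -0.047, 0.1711]
tool_rot: [-0.194, -2.125, 2.128]
wrist_force: [-2.0, -3.0, 3.1]
grip_width: 0.0006
[ 0.48597795 -0.04701778  0.17110003] [-2.00835894 -2.98536715  3.06625073] [-0.50295794  0.2615712   0.01397037]
```

View pics/w3.png

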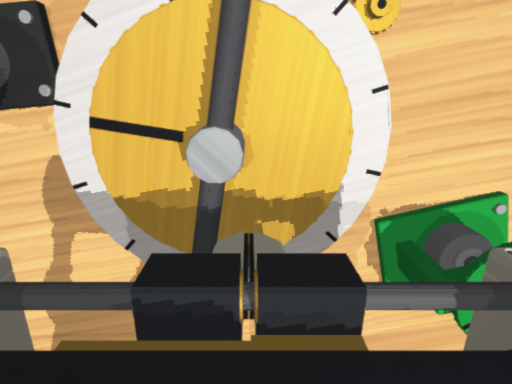

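There is light contact (about 4.7 N) and the bar has begun to turn; the index line now runs (90,122) to (183,137). I measure its angle, then follow the arc.

```bash
cat >> h.py <<'E'
C0=np.array([.5447,-.0423])
def ang(c,uo,ui,z):
    a,b=onz(c,*uo,z)[:2],onz(c,*ui,z)[:2]; v=a-b; return a,np.degrees(np.arctan2(*(v)[::-1])),np.degrees(np.arctan2(*(a-C0)[::-1])),np.linalg.norm(a-C0)
E
python3 - <<'E'
from h import *
c=load('w3');print(ang(c,(90,122),(183,137),.158),onz(c,215,155,.195), get_state()['joint_positions'][[0,5]])
E
python3 -m jog '1 0.08 0.05 -0.3 3; 1 0.08 0.05 -0.3 3; 1 0.08 0.05 -0.3 3; 1 0.08 0.05 -0.3 3; 1 0.08 0.05 -0.3 3'
python3 - <<'E'
from h import *
s=get_state();M=Rm(s['tool_rot']);print(s['ee_pos'],np.degrees(np.arctan2(M[1,0],M[0,0])),s['wrist_force'],s['joint_positions'][[0,5]])
shot('wrist','w4')
E
```

```text
(array([0.5679543, 0.0241099]), np.float64(70.37792681994084), np.float64(70.70162821570497), np.float64(0.07036360629759829)) [ 0.54488301 -0.04304404  0.195     ] [-0.25227297  1.50026484]
time_s: 3.73
ee_pos: [0.4863, -0.0316, 0.1684]
tool_rot: [-0.448, -1.973, 1.975]
wrist_force: [-1.4, -3.3, 2.8]
grip_width: 0.0004
[ 0.48631741 -0.03159182  0.16838436] 154.41954653479095 [-1.40302389 -3.27969633  2.82618256] [-0.2219435   1.79558443]
```

View pics/w4.png

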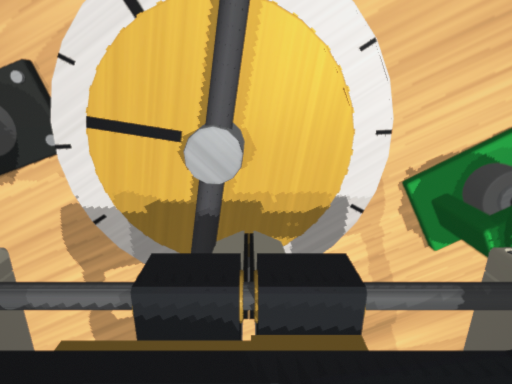

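The relative pose stayed rigid (the view repeats, index still at (87,122)-(181,136)), and the force is gentle. The dial is at about 55°, with about 48° left.

```bash
python3 -m jog '1 0.08 0 -0.3 3; 1 0.08 0 -0.3 3; 1 0.08 0 -0.3 3; 1 0.08 0 -0.3 3; 1 0.08 0 -0.3 3; 1 0.08 0 -0.3 3; 1 0.08 0 -0.3 3; 1 0.08 0 -0.3 3; 1 0.08 0 -0.3 3; 1 0.08 0 -0.3 3'
python3 - <<'E'
from h import *
c=load('w4');print(ang(c,(87,122),(181,136),.158))
s=get_state();M=Rm(s['tool_rot']);print(s['ee_pos'],np.degrees(np.arctan2(M[1,0],M[0,0])),s['wrist_force'],s['joint_positions'][[0,5]])
shot('wrist','w5')
E
```

```text
time_s: 4.62
ee_pos: [0.4985, -0.0036, 0.1681]
tool_rot: [-0.861, -1.636, 1.638]
wrist_force: [-2.6, -2.9, 2.0]
grip_width: 0.0005
(array([0.5843163 , 0.01557819]), np.float64(55.91101577040388), np.float64(55.60925224821765), np.float64(0.07013798342430862))
[ 0.49852739 -0.00358405  0.16807129] 124.49758938742889 [-2.63659955 -2.90990492  2.01366163] [-0.16066628  2.3791223 ]
```

View pics/w5.png

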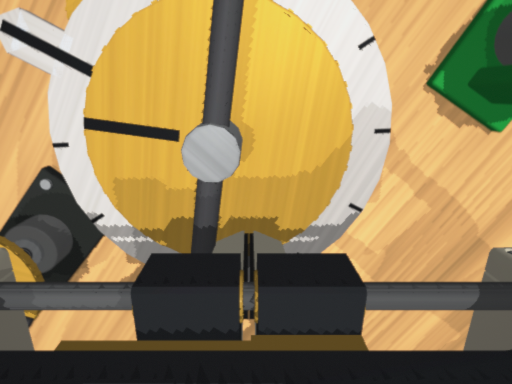

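The target line on the lug is now in the wrist view, (5,25)-(90,72), and the index runs (85,124)-(178,136).

```bash
python3 - <<'E'
from h import *
c=load('w5');print(ang(c,(85,124),(178,136),.158));print(ang(c,(5,25),(90,72),.145),onz(c,211,153,.195))
E
python3 -m jog '1 0.08 0 -0.3 3; 1 0.08 0 -0.3 3; 1 0.08 0 -0.3 3; 1 0.06 0 -0.2 2; 1 0.03 0 -0.1 1'
python3 - <<'E'
from h import *
s=get_state();M=Rm(s['tool_rot']);print(s['ee_pos'],np.degrees(np.arctan2(M[1,0],M[0,0])),s['wrist_force'],s['joint_positions'][[0,5]])
shot('wrist','w6')
E
```

```text
(array([ 0.6070503 , -0.01050052]), np.float64(27.107244741846586), np.float64(27.02218159978934), np.float64(0.06999119329315479))
(array([ 0.66763293, -0.02827181]), np.float64(5.125801368334247), np.float64(6.510007594476038), np.float64(0.12373073818436794)) [ 0.54451404 -0.04338864  0.195     ]
time_s: 5.08
ee_pos: [0.5072, 0.0054, 0.1679]
tool_rot: [-0.995, -1.493, 1.494]
wrist_force: [-2.4, -2.3, 1.1]
grip_width: 0.0002
[0.50717676 0.00543677 0.16792778] 112.59998404651336 [-2.42437303 -2.30893933  1.12158593] [-0.14036614  2.60687449]
```

View pics/w6.png

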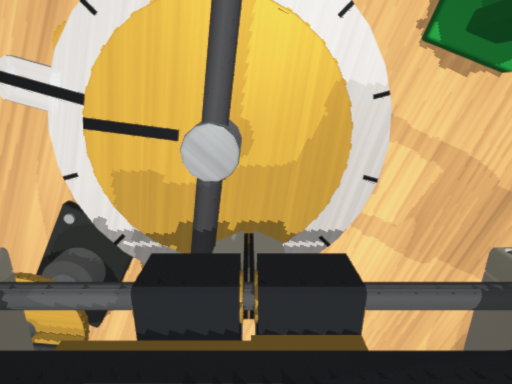

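```bash
cat >> h.py <<'E'
def gap(c,io,ii,to,ti,hub):
    H=onz(c,*hub,.195)[:2]
    def a(p,z): v=onz(c,*p,z)[:2]-H; return np.degrees(np.arctan2(v[1],v[0]))
    print('index o,i',a(io,.158),a(ii,.158),'target o,i',a(to,.145),a(ti,.145),'dir',ang(c,io,ii,.158)[1],ang(c,to,ti,.145)[1])
E
python3 - <<'E'
from h import *
gap(load('w5'),(85,124),(178,136),(5,25),(90,72),(211,153))
gap(load('w6'),(84,124),(178,135),(5,77),(82,100),(210,152))
c=load('w6');cv2.imwrite('pics/c6.png',cv2.resize(c['image'][40:190,0:250,::-1],None,fx=3,fy=3,interpolation=cv2.INTER_CUBIC))
E
```

```text
index o,i 27.740092788352708 29.161064888298824 target o,i 6.999875898417713 8.116491886520137 dir 27.107244741846586 5.125801368334247
index o,i 16.217444710721733 16.947994930412893 target o,i 7.338083096545576 8.131987345182129 dir 15.901763345711164 5.837942567552332
```

View pics/c6.png

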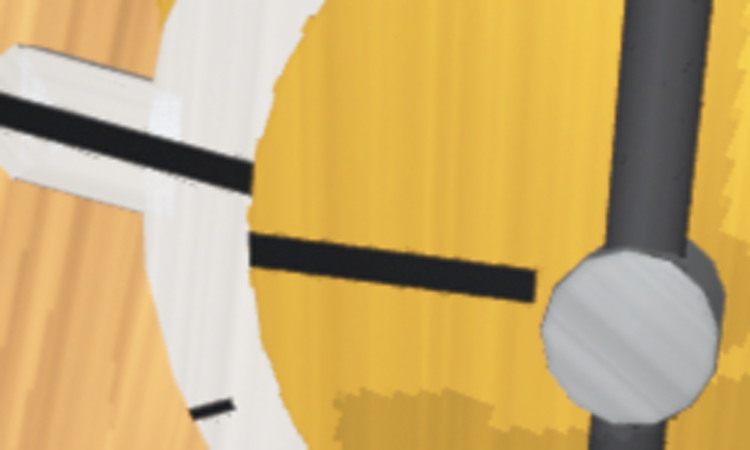

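About 9° is left; I go 6° and look again.

```bash
python3 -m jog '1 0.06 0 -0.2 2; 1 0.06 0 -0.2 2; 1 0.03 0 -0.1 1; 1 0.03 0 -0.1 1; 1 0 0 0 0'
python3 - <<'E'
from h import *
s=get_state();print(s['ee_pos'],s['wrist_force'],s['joint_positions'][[0,5]])
c=shot('wrist','w7')
cv2.imwrite('pics/c7.png',cv2.resize(c['image'][40:190,0:250,::-1],None,fx=3,fy=3,interpolation=cv2.INTER_CUBIC))
E
```

```text
time_s: 5.55
ee_pos: [0.5124, 0.0093, 0.168]
tool_rot: [-1.058, -1.419, 1.419]
wrist_force: [-1.7, -2.9, -0.4]
grip_width: 0.0001
[0.51238418 0.00927258 0.16800684] [-1.66948163 -2.87120504 -0.44193479] [-0.13154122  2.72045518]
```

View pics/c7.png

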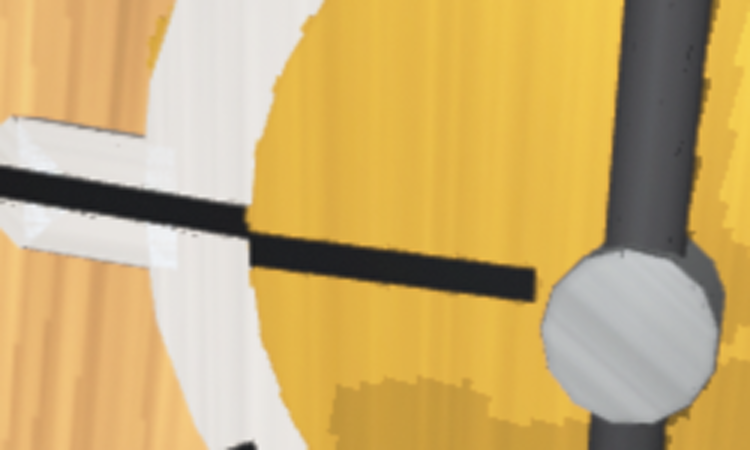

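```bash
python3 - <<'E'
from h import *
c=load('w7');q=lambda x,y:((x+.5)/3-.5,(y+.5)/3-.5+40)
gap(c,q(250,250),q(534,284),q(0,182),q(247,221),q(631,336))
c=load('w6');gap(c,q(250,250),q(534,286),q(0,110),q(250,178),q(631,336))
E
```

```text
index o,i 9.951021317120487 10.414068222777932 target o,i 7.578988648029391 7.548513600657709 dir 9.75038333325598 7.631883601592196
index o,i 15.958012377289185 17.37167741893129 target o,i 7.59447366704302 7.738325222857326 dir 15.346384024414489 7.3441342546931105
```

About 2.3° (3 mm) is left, so I nudge by 2° and then verify from several views.

```bash
python3 -m jog '1 0.03 0 -0.1 1; 1 0.03 0 -0.1 1; 1 0 0 0 0; 1 0 0 0 0'
python3 - <<'E'
from h import *
s=get_state();print(s['ee_pos'],s['wrist_force'],s['joint_positions'][[0,5]])
c=shot('wrist','w8')
cv2.imwrite('pics/c8.png',cv2.resize(c['image'][40:190,0:250,::-1],None,fx=3,fy=3,interpolation=cv2.INTER_CUBIC))
E
```

```text
time_s: 5.93
ee_pos: [0.5143, 0.0105, 0.1681]
tool_rot: [-1.078, -1.394, 1.394]
wrist_force: [-1.2, -1.6, -1.0]
grip_width: 0.0006
[0.51425916 0.0104664  0.16810992] [-1.18591489 -1.60419369 -1.00914383] [-0.12877362  2.75813324]
```

View pics/c8.png

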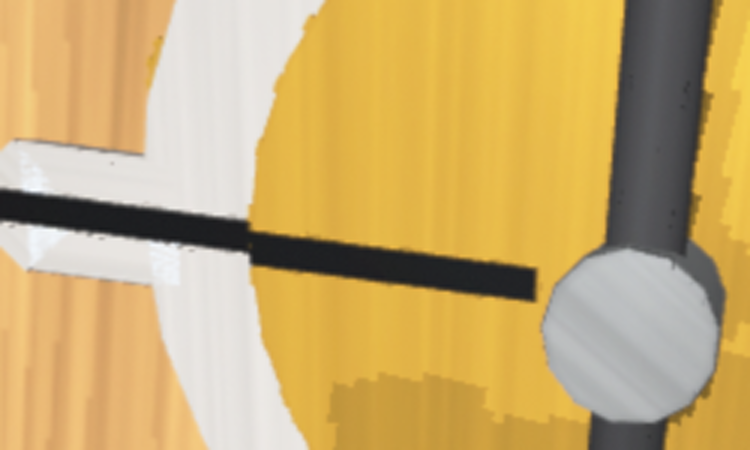

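```bash
python3 - <<'E'
from h import *
c=load('w8');q=lambda x,y:((x+.5)/3-.5,(y+.5)/3-.5+40)
gap(c,q(250,249),q(534,284),q(0,205),q(247,235),q(631,336))
E
python3 -m jog '1 0 0 0.5 0; 1 0 0 1 0; 1 0 0 1.5 0; 1 0 0 0 0'
python3 - <<'E'
from h import *
s=get_state();print(s['ee_pos'],s['wrist_force'])
c=shot('wrist','w9')
E
```

```text
index o,i 7.806128943333502 8.396723695266294 target o,i 7.529595658986601 7.440603554879456 dir 7.550097763667791 7.682896463216517
time_s: 6.32
ee_pos: [0.4836, 0.0029, 0.1683]
tool_rot: [-1.077, -1.394, 1.394]
wrist_force: [-0.5, -1.0, -0.6]
grip_width: 0.0003
[0.48362778 0.00286265 0.16834006] [-0.4719059  -1.02105678 -0.55990575]
```

View pics/w9.png

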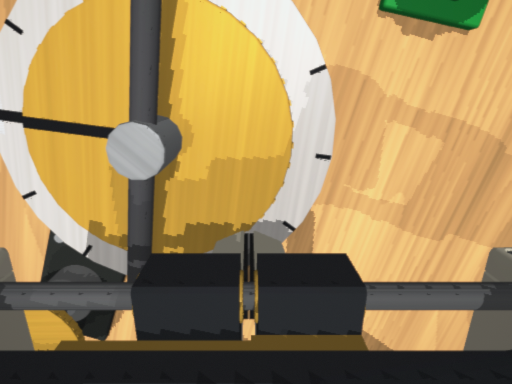

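The fingers are clear of the bar and the index looks aligned. I lift, move aside and check from above.

```bash
python3 -m jog '1 0 -3.5 0 0; 1 0 -3.5 0 0; 1 0 -3.5 0 0; 1 0 -3.5 0 0; 1 -3.5 0 0 0; 1 -3.5 0 0 0; 1 -3.5 0 0 0; 1 -3.5 0 0 0; 1 -3.5 0 0 0; 1 -3.5 0 0 0'
python3 -m jog '1 -3 0 0 0; 1 -3 0 0 0; 1 0 0 0 0; 1 0 0 0 0'
python3 - <<'E'
from h import *
c=shot('top','t9');s=shot('side','s9')
cv2.imwrite('pics/ct9.png',cv2.resize(c['image'][140:240,220:320,::-1],None,fx=6,fy=6,interpolation=cv2.INTER_CUBIC))
# change at loose items
a=load('top0')['image'].astype(int);d=np.abs(a-c['image']).max(2)
for n,(u,v,r) in dict(mug=(402,188,20),wa=(273,152,5),wb=(317,178,8),mal=(105,210,45)).items():print(n,(d[v-r:v+r,u-r:u+r]>40).sum())
E
```

```text
time_s: 7.2
ee_pos: [0.5392, -0.2021, 0.3086]
tool_rot: [-1.08, -1.396, 1.394]
wrist_force: [0.8, 0.2, 0.5]
grip_width: 0.0003
time_s: 7.53
ee_pos: [0.5538, -0.2598, 0.3074]
tool_rot: [-1.079, -1.393, 1.392]
wrist_force: [0.0, 0.4, 0.1]
grip_width: 0.0003
mug 702
wa 0
wb 0
mal 0
```

View pics/ct9.png

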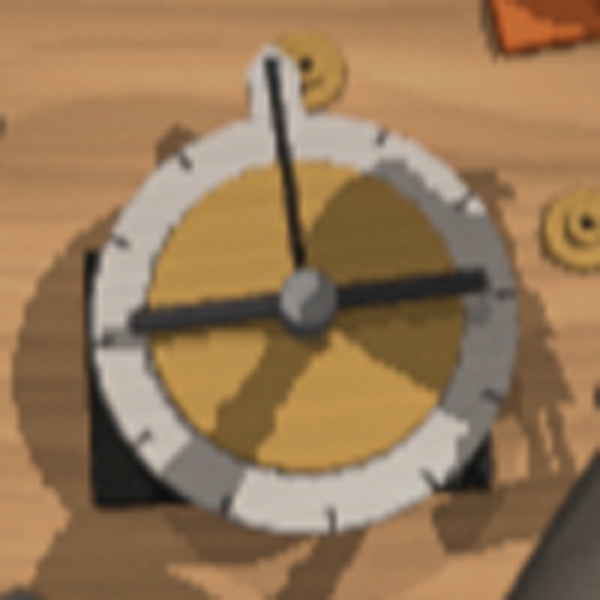

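View pics/t9.png

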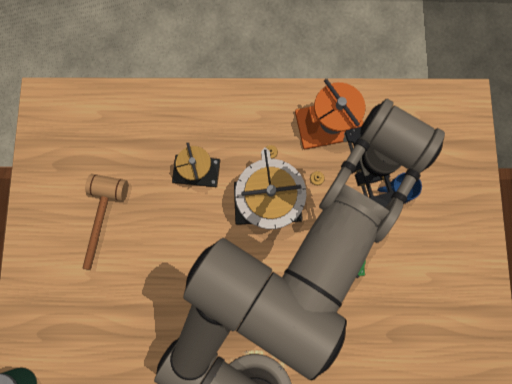

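From above, the index and long line form one straight line from crop (300,265) to (271,58). The wheels and mallet pixels are unchanged. The mug (406,187) is partly hidden by the arm, which hovers over 0.2 m above it. I hand the job in.

```bash
python3 - <<'E'
from plant import job,get_state
s=get_state();print(s['time_s'],s['wrist_force'],abs(s['dq']).max())
print(job.finish_job())
E
```

```text
7.6333 [-0.46587461  0.36842461 -0.25163226] 0.019200831546885948
the job is handed in; nothing more can be done
None
```

I turned the large black clamp's bar about 70° clockwise with the shut fingertips until the index line met the long line on the lug. I then drew the fingers clear and handed the job in at about 7.6 s.

- **Alignment:** the last wrist measurement, taken while the fingers were still on the bar, put the index within about 0.3–1° of the target line (roughly 1 mm at the rim). The index outer end read 7.8° against 7.5° for the target. The inner end of the line disagreed slightly, at 8.4°. The top view after withdrawal shows the two lines as one straight line.
- **Forces:** wrist force read about 5 N or less each time I checked it during the push.
- **Loose items:** the top-view pixels of both thumb wheels and the mallet did not change. The mug was partly hidden by the arm in the last picture, so I could not check it by pixels. The fingers only passed over it, more than 0.2 m above.

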